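# Clamp a wood block in the tab-lock holder

### The job

Lay the big wood block in the bench holder, lengthwise between the end stop and the sliding pad. Then pinch both release tabs of the holder's knob and, keeping them pinched, turn the knob clockwise until the pad grips the block with about 14 N (at least 8 N, and never more than 22 N). Let go so that the tabs spring back out and lock the knob, with the block still gripped.

Things in the scene. Friction and masses are not known exactly. Their poses are not given: they have to be found in the camera images.
- wood_block: the big pale wood off-cut, 44 (x) x 90 (y) x 38 mm (z), 0.06 to 0.11 kg, loose, lying flat on the table; origin at the centre of its underside, z up, y along its length. A smaller block (38 x 60 x 19 mm) on the table is not it.
- holder: grey cast bench holder, fixed; origin on the table under the bed centre, y axis the clamping direction, z up. Base plate 110 (x) x 272 (y) x 12 mm. At +y a dark end stop: its sprung face stands 46 to 53 mm from the bed centre (set differently each time, not measured) and yields 5 N per mm, up to 7 mm. At -y the sliding pad, then a housing 78 x 76 mm, 34 mm high, with the knob on it.
- holder_bed (a point): centre of the bed's top face, 12 mm over the table, where the block's underside belongs; axes as the holder's. Pad and end stop rise 22 to 23 mm over it. The block may lie up to 15 mm off in x; along y it must fit between pad and end stop (98 to 105 mm apart at the start).
- pad: dark sliding pad, 60 (x) x 11 x 22 mm; origin mid-face (the face looks to +y of the holder) at bed height. Starts 52 mm from the bed centre; rigidly geared to the knob, 12 mm toward +y per radian. It pushes the block along the bed; once the block meets the end stop the grip starts at 1 N and rises about 60 N per radian. When that happens must be felt or seen: the block goes on moving with the pad.
- knob_grip (a point): on the vertical axis of the black knob, 56 mm over the table, mid-height of its tabs; it lies 135 mm from the bed centre toward the holder's -y. The knob is 34 mm across and 38 mm high (top 72 mm over the table). Its x axis is the line through the two tabs and turns with the knob; at the start it is 0.7 rad anticlockwise of the holder's x axis.
- knob (a joint): angle of the knob, rad: 0 at the start, grows clockwise seen from above, stop at 1.65. Locked while the tabs are out (the brake slips only above about 1 N m). With both tabs pinched it turns with about 0.02 N m of friction plus 0.012 N m for each newton of grip on the block; when the tabs are let out it stays where it is.
- tab_a (a joint): inward travel of the tab on the knob's +x side, m: 0 out (locking), 0.0045 fully in. Grey, flat, ribbed face 22 mm wide, 43 to 70 mm over the table; 48 mm across both tabs when out, 39 mm when in. Its spring takes 12 N to start and 15 N fully in; the brake is free past 2.5 mm. Below it a flange, 58 mm across, reaches 42 mm over the table.
- tab_b (a joint): the same for the tab on the knob's -x side.
Not all that is in view belongs to the job. Leave any green or orange look-alike of the wood_block alone.

How it is judged:
By the outcome, as a careful person would: the job done as asked, in the order asked, and still so for the second after the job is handed in, with the robot touching nothing.
It also fails if it takes over 51 s, if anything falls off the work surface, if the arm or the gripper's body presses on something with over 40 N, if the wrist force passes 120 N, or if a joint passes its speed limit or range.

### The arm

A 6-joint arm with a two-finger parallel gripper is mounted at the origin on a cart in front of the work surface, level with it; the furniture and walls round the work are solid. World frame = base frame: x ahead of the robot, y to its left, z up, the work surface at z = 0. Lengths are in m, angles in rad, forces in N, time in s.
With the tool pointing down it reaches from about 0.35 to 0.775 m from the base axis. Payload 7.3 kg.
Tool frame: the origin (TCP) lies at the very end of the fingers, on their centre line; the grasp point (between the pads) lies robot.pinch_z behind it (robot.pinch_z is the distance from the TCP to the grasp point, in m); y points along the fingers, z is the direction in which the jaws open and shut, and the axes are right-handed (so a half turn about y gives the same grasp; the last joint's range is limited). The gripper opens to 92 mm and grips with 3 to 60 N. Pads are 19 mm wide; open, the fingers measure 130 mm over their backs; the gripper's body (75 mm by 190 mm) begins 47 mm behind the grasp point.
Start: joints at [1.13, 0.342, 1.524, -0, 1.275, -0.146], TCP at [0.153, 0.502, 0.227] pointing down, gripper open.
Joint ranges: [-2.53, 2.53], [-0.77, 2.02], [0.04, 2.7], [-1, 4.14], [0.28, 2.66], [-3.11, 3.11]. Speed limits (rad/s): [2.57, 2.57, 3.14, 3.14, 3.14, 3.14].

### API

Orientations are given as [roll, pitch, yaw] about the fixed x, y, z axes, in that order (R = Rz(yaw) Ry(pitch) Rx(roll)).
In Python, from cell import status, viewer, robot gives the robot as it stands. The module is installed in compiled form; this text tells all that it offers.
- The arm moves only by the shell command python3 -m pendant 'ROWS' [FORCE]. ROWS is JSON, a list that holds one entry, the list of rows, each a list of 7 numbers: the shift along the tool's x, y, z in cm, then the turn, a rotation vector about the tool's x, y, z in rad, then the finger opening in cm, from 0 to 9.18. A call has 1 to 20 rows; each row is the pose to reach, as a shift and turn from the pose commanded when the call began, along the tool's axes at that moment; what a row does not reach only later rows make up. A row lasts 1/10 s, in which the tool goes at most 50 mm and 8.59 degrees, less where a joint would pass 70% of its speed; a pose out of reach is approached as far as the arm can. A call with a gripper value outside its range is refused whole. The fingers move at their own pace and stop on an object; FORCE is the grip in N (left out, the last holds). Time passes only in rows, so rows that repeat a pose let the fingers close. It gives the time, the measured TCP pose, the force and the opening at its end, in the units of the state.
- status.observe(): the state, without advancing time (a new reading comes with each control period).
- viewer.read_camera(name): name is "scene" or "side" or "wrist"; returns a dict with "image" (400x640x3 uint8, red, green, blue), "range_z" (400x640 float32, m along the optical axis (not along the pixel's ray), 0 where there is no reading), "fx", "fy", "cx", "cy" (pixels), "distortion" ([k1, k2, p1, p2, k3] as OpenCV has them; the pictures are not rectified), "camera_from_world" (4x4, takes a point from world to camera coordinates). Camera axes: x right, y up, looking along -z (the intrinsics and any distortion apply to the point x, -y, -z); pixel columns grow to the right and rows downward; lengths in m; the calibration is good to about 2 mm. A picture is of the moment at which its call begins.
- robot.hand_in(): hands the job in, once; it reports no verdict.
The state is a dict: "time": time; "qpos": joint angles; "qvel": joint speeds; "joint_efforts": joint torques, N m; "tool_pos": TCP position; "tool_rot": TCP orientation; "contact_force": force on the tool from outside, world axes, zero at the start; "torque": the same for the moment, N m; "opening": finger opening in m.
Only numpy, scipy, OpenCV 4.12 (cv2) and the standard library are available. Lean on these libraries where they do the work, as an engineer would, in place of code of your own. Each camera call takes 0.05 s, during which the arm holds its last target. There are 200 camera calls.

## Working session

There is one attempt and no reset: what is moved stays moved. The work goes in short steps, Python scripts to look and compute and a shell command to move; the robot and the scene stay as the last step left them, time stands still between calls to the robot, and variables do not carry over. Pictures are saved under pics/ and viewed, about 8 in all and at most 12, crops included, and the job is handed in when it is done.

```bash
mkdir -p pics; python3 - <<'E'
from cell import status,viewer,robot
import cv2
s=status.observe()
for k in s: print(k,s[k])
print(robot.pinch_z)
for n in("scene","side"):
    c=viewer.read_camera(n); cv2.imwrite(f"pics/{n}0.png",c["image"][:,:,::-1]); print(n,c["fx"],c["cx"],c["cy"],c["distortion"],c["camera_from_world"])
E
```

```text
time 0.0
qpos [ 1.12996110e+00  3.42709704e-01  1.52501797e+00 -5.99153259e-05
  1.27540513e+00 -1.46018768e-01]
qvel [-0.00016551 -0.00177153  0.00023116  0.00107489 -0.0007437  -0.00130799]
joint_efforts [-2.21997420e-04 -4.31237698e+01 -2.44223481e+01  7.17388233e-02
  5.60841768e-02 -1.70287094e-04]
tool_pos [0.15237397 0.50197008 0.22605139]
tool_rot [-1.57232843e+00  1.67409559e-04 -2.94799101e-01]
contact_force [ 0.4320387  -0.20583034  0.29070334]
torque [ 0.03207746  0.03644039 -0.00816559]
opening 0.0917102566297636
0.0188
scene 399.5201653163895 317.99059705680367 200.6524043329194 [-0.08467782  0.          0.          0.          0.        ] [[ 0.85072214 -0.52551833 -0.01011548 -0.46225149]
 [ 0.30712732  0.48138342  0.8209402  -0.18231655]
 [-0.4265497  -0.70149874  0.57092457 -0.69730199]
 [ 0.          0.          0.          1.        ]]
side 431.1525222215396 316.75284806188375 198.63983256941722 [0.00519019 0.         0.         0.         0.        ] [[ 0.98759548 -0.15662781  0.01108617 -0.51341056]
 [ 0.0486946   0.3726295   0.92670173 -0.07851645]
 [-0.14927829 -0.9146666   0.37563414 -1.0184103 ]
 [ 0.          0.          0.          1.        ]]
```

View pics/scene0.png

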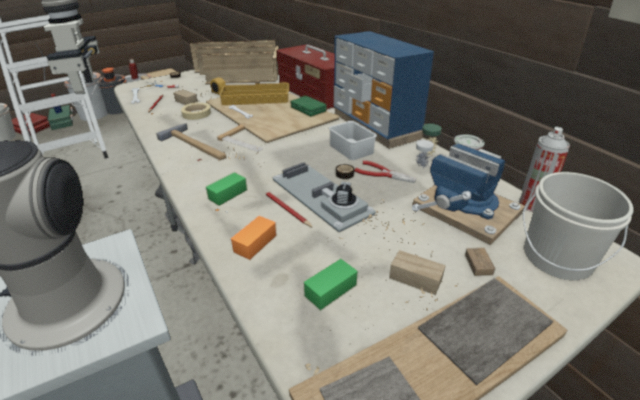

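View pics/side0.png

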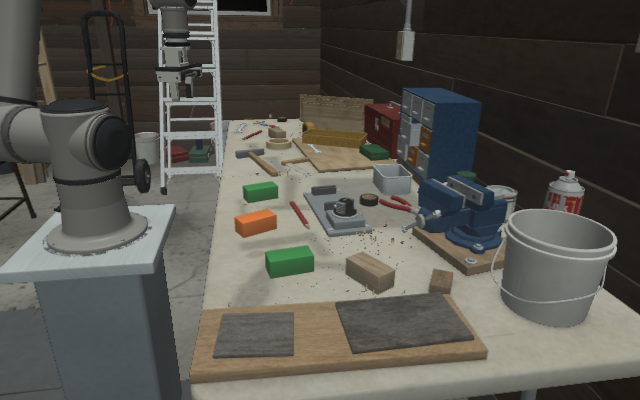

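The scene view shows the block at (418,271), the holder from its end stop (295,171) to its knob (345,190). The small block is at (480,261) and the green and orange blocks are decoys. I'll measure these from depth.

```bash
cat > h.py <<'E'
import numpy as np,cv2
from cell import status,viewer,robot
def K(c): return np.array([[c["fx"],0,c["cx"]],[0,c["fy"],c["cy"]],[0,0,1.]])
def cloud(c):
    "world points HxWx3 (nan where no range)"
    v,u=np.mgrid[0:400,0:640].astype(np.float32)
    n=cv2.undistortPoints(np.stack([u.ravel(),v.ravel()],1)[:,None],K(c),np.array(c["distortion"]))[:,0].reshape(400,640,2)
    z=np.where(c["range_z"]>0,c["range_z"],np.nan)
    p=np.stack([n[...,0]*z,-n[...,1]*z,-z],-1); M=np.array(c["camera_from_world"])
    return (p-M[:3,3])@M[:3,:3]
def pix(c,P):
    M=np.array(c["camera_from_world"]); p=np.atleast_2d(P)@M[:3,:3].T+M[:3,3]; p=p*[1,-1,-1]
    return cv2.projectPoints(p,np.zeros(3),np.zeros(3),K(c),np.array(c["distortion"]))[0][:,0]
E
python3 - <<'E'
from h import *
for n,bx,hx in(("scene",(385,245,450,295),(265,155,385,232)),("side",(340,248,400,295),(298,180,380,240))):
    c=viewer.read_camera(n); P=cloud(c)
    def box(b,lo,hi):
        q=P[b[1]:b[3],b[0]:b[2]].reshape(-1,3); return q[(q[:,2]>lo)&(q[:,2]<hi)]
    q=box(bx,.030,.046); print(n,"block",len(q),np.median(q[:,2]),cv2.minAreaRect((q[:,:2]*1000).astype(np.float32)))
    q=box(hx,.008,.08); print("holder",cv2.minAreaRect((q[:,:2]*1000).astype(np.float32)))
    q=box(hx,.062,.085); print("knobtop",len(q),q.mean(0),q.min(0),q.max(0))
    q=box(hx,.0285,.0335+.005); r=q; print("mid",len(r),r.min(0),r.max(0))
    im=c["image"][:,:,::-1]
    cv2.imwrite(f"pics/{n}c.png",cv2.resize(im[hx[1]-10:hx[3]+60,hx[0]-5:hx[2]+70],None,fx=4,fy=4,interpolation=2)[:600,:800])
E
```

```text
scene block 992 0.03690134684052952 ((575.3670654296875, -291.8818054199219), (47.9195671081543, 89.6629867553711), 28.82285499572754)
holder ((595.2540283203125, 40.39863586425781), (308.9710388183594, 344.40576171875), 72.46293640136719)
knobtop 191 [ 0.57598636 -0.05300617  0.06896175] [ 0.55449396 -0.07348     0.06207881] [ 0.60093657 -0.02492449  0.07329063]
mid 783 [ 0.38450472 -0.09161182  0.02851403] [0.62004433 0.15342229 0.03847368]
side block 747 0.03805425882843513 ((575.494140625, -290.7610168457031), (47.838130950927734, 91.44698333740234), 29.162158966064453)
holder ((600.4007568359375, 64.33480834960938), (402.88897705078125, 239.4451446533203), 82.36388397216797)
knobtop 140 [ 0.5777613  -0.0555486   0.06892575] [ 0.55599067 -0.07240494  0.06231926] [ 0.60234332 -0.02797249  0.07453234]
mid 435 [ 0.52620614 -0.09245856  0.02855493] [0.73718447 0.18624603 0.03848021]
```

```bash
python3 - <<'E'
from h import *
G=np.zeros((400,400),np.uint8) # 1mm grid x .4-.8, y -.15..+.25
for n in("scene","side"):
    c=viewer.read_camera(n); P=cloud(c).reshape(-1,3)
    q=P[(P[:,2]>.0085)&(P[:,2]<.09)]
    i=np.round((q[:,:2]-[.4,-.15])*1000).astype(int); ok=((i>=0)&(i<400)).all(1); i=i[ok]; z=q[ok,2]
    for a,h in zip(i,z): G[a[0],a[1]]=max(G[a[0],a[1]],min(255,int(h*3000)))
    cen=np.array([.577,-.054])
cv2.imwrite("pics/top.png",cv2.resize(cv2.applyColorMap(cv2.dilate(G,np.ones((3,3))),cv2.COLORMAP_JET),None,fx=1.5,fy=1.5))
E
```

```text
(no output)
```

View pics/top.png

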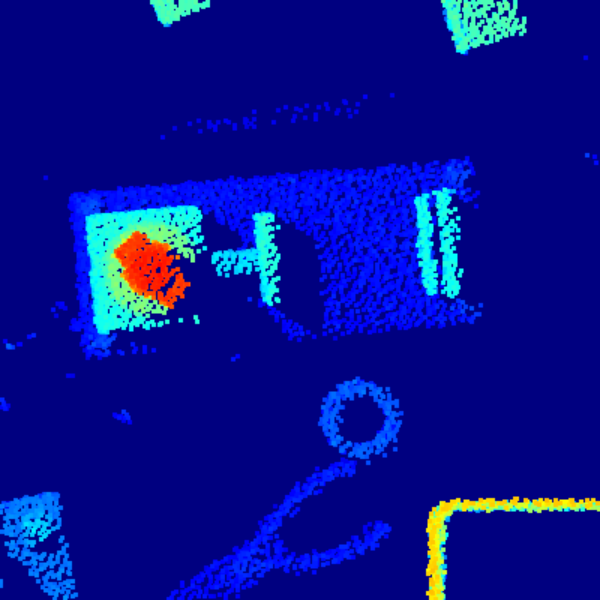

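View pics/scenec.png

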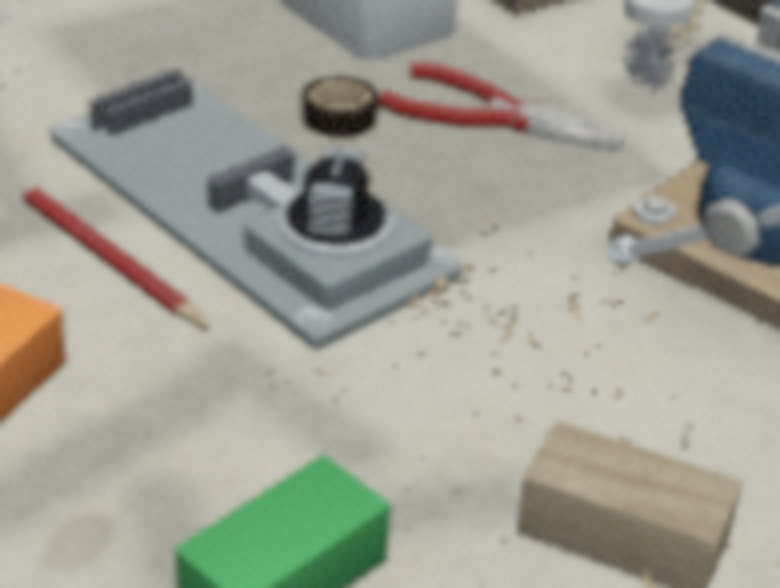

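The top map (columns are y, rows are x) shows the plate from about (70,195) to (475,315), the end stop at about (425,243) and the pad at (266,258), with holder yaw about +5°. Next I'll fit it precisely.

```bash
python3 - <<'E'
from h import *
from scipy.optimize import least_squares
for n in("scene","side"):
    c=viewer.read_camera(n); P=cloud(c).reshape(-1,3)
    q=P[(P[:,2]>.0085)&(P[:,2]<.09)&(P[:,0]>.49)&(P[:,0]<.64)&(P[:,1]>-.12)&(P[:,1]<.18)]
    i=np.round((q[:,:2]-[.4,-.15])*1000).astype(int); G=np.zeros((400,400),np.uint8); G[i[:,0],i[:,1]]=1
    L=cv2.connectedComponents(cv2.dilate(G,np.ones((4,4))))[1]; b=np.bincount(L[i[:,0],i[:,1]]); k=b[1:].argmax()+1
    q=q[L[i[:,0],i[:,1]]==k]
    r=cv2.minAreaRect((q[:,:2]*1000).astype(np.float32)); print(n,r)
    a=np.radians(r[2]); a=(a+np.pi/4)%(np.pi/2)-np.pi/4; R=np.array([[np.cos(a),-np.sin(a)],[np.sin(a),np.cos(a)]])
    h=q[:,:2]@R*1000  # holder-axis coordinates
    C=np.array(r[0])@R
    for nm,lo,hi,y0,y1 in(("housing",.040,.050,-999,-45),("stop/pad",.028,.042,-45,999),("knob",.062,.08,-999,0)):
        m=(q[:,2]>lo)&(q[:,2]<hi)&(h[:,1]-C[1]>y0)&(h[:,1]-C[1]<y1); d=h[m]-C
        print(nm,np.percentile(d,[1,50,99],axis=0).round(1).tolist())
        if nm!="housing": print(np.histogram(d[:,1],np.arange(-130,131,4))[0].tolist())
    m=(q[:,2]>.062); print("knob world",q[m].mean(0))
E
```

```text
scene ((571.4194946289062, 32.74647521972656), (110.06168365478516, 271.8839111328125), 4.9410200119018555)
housing [[-26.2, -109.8], [-9.6, -96.2], [27.4, -55.4]]
stop/pad [[-30.7, -38.3], [0.2, 0.7], [31.9, 119.3]]
[0, 0, 0, 0, 0, 0, 0, 0, 0, 0, 0, 0, 0, 0, 0, 0, 0, 0, 0, 0, 0, 0, 4, 3, 6, 7, 4, 7, 6, 7, 53, 24, 18, 0, 0, 0, 0, 0, 0, 0, 0, 0, 0, 0, 0, 0, 0, 0, 0, 0, 0, 0, 0, 0, 0, 0, 9, 41, 7, 2, 41, 24, 9, 0, 0]
knob [[-22.6, -104.5], [-3.8, -87.6], [21.3, -62.7]]
[0, 0, 0, 0, 0, 1, 6, 15, 27, 27, 27, 16, 18, 16, 20, 10, 4, 2, 0, 0, 0, 0, 0, 0, 0, 0, 0, 0, 0, 0, 0, 0, 0, 0, 0, 0, 0, 0, 0, 0, 0, 0, 0, 0, 0, 0, 0, 0, 0, 0, 0, 0, 0, 0, 0, 0, 0, 0, 0, 0, 0, 0, 0, 0, 0]
knob world [ 0.5760671  -0.05277934  0.06898718]
side ((571.6845703125, 28.466629028320312), (109.79723358154297, 264.7122802734375), 5.311654090881348)
housing [[-27.4, -105.1], [-2.9, -92.2], [28.0, -57.8]]
stop/pad [[-34.2, -15.0], [-8.5, 105.8], [32.0, 126.5]]
[0, 0, 0, 0, 0, 0, 0, 0, 0, 0, 0, 0, 0, 0, 0, 0, 0, 0, 0, 0, 0, 1, 0, 0, 0, 0, 0, 0, 1, 3, 6, 22, 8, 8, 1, 0, 0, 0, 0, 0, 0, 0, 0, 0, 0, 0, 0, 0, 0, 0, 0, 0, 0, 0, 0, 0, 0, 2, 27, 25, 4, 10, 24, 13, 2]
knob [[-23.4, -99.9], [-1.8, -85.9], [24.3, -58.9]]
[0, 0, 0, 0, 0, 0, 0, 7, 15, 24, 24, 24, 11, 8, 9, 10, 2, 6, 0, 0, 0, 0, 0, 0, 0, 0, 0, 0, 0, 0, 0, 0, 0, 0, 0, 0, 0, 0, 0, 0, 0, 0, 0, 0, 0, 0, 0, 0, 0, 0, 0, 0, 0, 0, 0, 0, 0, 0, 0, 0, 0, 0, 0, 0, 0]
knob world [ 0.57778338 -0.05539801  0.06884197]
```

Scene fit: plate 110x272 centred at (571.4, 32.7) mm, yaw 4.94°. That puts the bed near (567, 83) and the knob near (578, -52). Block centre is (575.5, -291.5), yaw about 29°. I'll move above the block.

```bash
cat >> h.py <<'E'
def go(x,y,z,psi):
    "print row (cm, rad) from current pose to TCP x,y,z with tool down at yaw psi"
    from scipy.spatial.transform import Rotation as R
    s=status.observe(); A=R.from_euler("xyz",s["tool_rot"]); B=R.from_euler("xyz",[-np.pi/2,0,psi])
    d=A.inv().apply(np.array([x,y,z])-s["tool_pos"])*100; r=(A.inv()*B).as_rotvec()
    print("t",round(s["time"],2),"row",d.round(2).tolist(),r.round(4).tolist(),"q6",s["qpos"][5].round(3),"F",s["contact_force"].round(1),"T",s["torque"].round(3))
E
python3 -c "
from h import *
go(.5755,-.2915,.16,-1.066)"
```

```text
t 0.4 row [63.54, 6.67, -63.67] [0.0001, 0.7712, 0.0] q6 -0.146 F [ 0.9 -0.1  0.1] T [ 0.027 -0.017 -0.016]
```

```bash
python3 -m pendant '[[[63.5,6.7,-63.7,0,0.771,0,9],[63.5,6.7,-63.7,0,0.771,0,9],[63.5,6.7,-63.7,0,0.771,0,9],[63.5,6.7,-63.7,0,0.771,0,9],[63.5,6.7,-63.7,0,0.771,0,9],[63.5,6.7,-63.7,0,0.771,0,9],[63.5,6.7,-63.7,0,0.771,0,9],[63.5,6.7,-63.7,0,0.771,0,9],[63.5,6.7,-63.7,0,0.771,0,9],[63.5,6.7,-63.7,0,0.771,0,9],[63.5,6.7,-63.7,0,0.771,0,9],[63.5,6.7,-63.7,0,0.771,0,9],[63.5,6.7,-63.7,0,0.771,0,9],[63.5,6.7,-63.7,0,0.771,0,9],[63.5,6.7,-63.7,0,0.771,0,9],[63.5,6.7,-63.7,0,0.771,0,9],[63.5,6.7,-63.7,0,0.771,0,9],[63.5,6.7,-63.7,0,0.771,0,9],[63.5,6.7,-63.7,0,0.771,0,9],[63.5,6.7,-63.7,0,0.771,0,9]]]'
python3 - <<'E'
from h import *
c=viewer.read_camera("wrist"); cv2.imwrite("pics/w1.png",c["image"][:,:,::-1])
P=cloud(c).reshape(-1,3)
q=P[(P[:,2]>.033)&(P[:,2]<.045)&(abs(P[:,0]-.5755)<.07)&(abs(P[:,1]+.2915)<.07)]
print(len(q),np.median(q[:,2]) if len(q) else 0); 
if len(q): print(cv2.minAreaRect((q[:,:2]*1000).astype(np.float32)))
go(.5755,-.2915,.009,-1.066)
E
```

```text
time: 2.4
tool_pos: [0.5748, -0.2925, 0.1583]
tool_rot: [-1.571, 0.002, -1.068]
contact_force: [0.7, 0.3, 1.2]
opening: 0.0899
5705 0.037737471513406305
((575.1231079101562, -291.1549377441406), (45.16794967651367, 89.88561248779297), 28.910245895385742)
t 2.45 row [0.08, 15.0, 0.07] [0.0004, -0.0003, -0.0016] q6 -1.093 F [ 0.4 -0.   0.1] T [-0.065  0.029 -0.018]
```

View pics/w1.png

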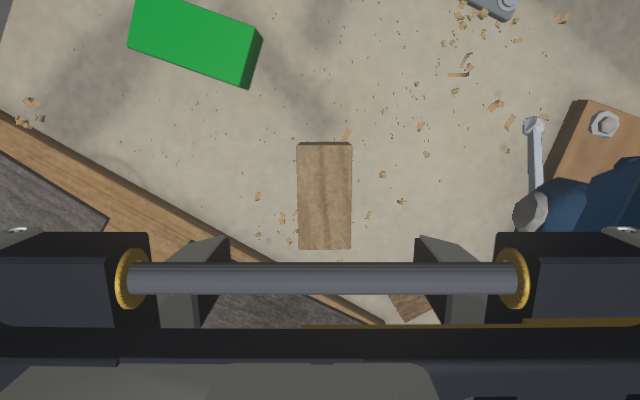

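The wrist view shows the block aligned between the jaws at (325,195), but the small block at (408,305) may be near the right finger. I'll check that clearance.

```bash
python3 - <<'E'
from h import *
c=viewer.read_camera("side"); P=cloud(c)[262:300,420:460].reshape(-1,3)
q=P[(P[:,2]>.012)&(P[:,2]<.03)]
r=cv2.minAreaRect((q[:,:2]*1000).astype(np.float32)); b=cv2.boxPoints(r); print(r)
u=np.array([np.cos(.5046),np.sin(.5046)]); v=np.array([-u[1],u[0]])
print((b-[575.1,-291.2])@np.stack([u,v],1))
go(.5751,-.2912,.009,-1.066)
E
```

```text
((705.3076782226562, -337.51922607421875), (179.97982788085938, 51.75840377807617), 54.94644546508789)
[[  -0.63096317 -119.74145834]
 [  22.08685421 -166.24771456]
 [ 183.8034751   -87.25098491]
 [ 161.08565772  -40.74472869]]
t 2.5 row [0.07, 15.06, 0.02] [0.0001, 0.0005, -0.001] q6 -1.093 F [0.5 0.6 0.6] T [-0.088  0.019 -0.02 ]
```

It lies about 70 mm across and 90 mm along from the block, so it's clear. Descend and grip.

```bash
python3 -m pendant '[[[0.1,5,0,0,0,0,6.8],[0.1,10,0,0,0,0,6.8],[0.1,14,0,0,0,0,6.8],[0.1,15,0,0,0,0,6.8],[0.1,15,0,0,0,0,6.8],[0.1,15,0,0,0,0,3.5],[0.1,15,0,0,0,0,3.5],[0.1,15,0,0,0,0,3.5],[0.1,15,0,0,0,0,3.5],[0.1,15,0,0,0,0,3.5],[0.1,15,0,0,0,0,3.5],[0.1,13,0,0,0,0,3.5],[0.1,9,0,0,0,0,3.5],[0.1,4,0,0,0,0,3.5],[0.1,2,0,0,0,0,3.5],[0.1,2,0,0,0,0,3.5]]]' 25
python3 - <<'E'
from h import *
a=np.radians(4.94); d=np.array([-np.sin(a),np.cos(a)]); B=np.array([.5714,.0327])+.0495*d
print(B); go(B[0],B[1],.15,-np.pi/2+a)
E
```

```text
time: 4.1
tool_pos: [0.5772, -0.2937, 0.1443]
tool_rot: [-1.567, -0.007, -1.066]
contact_force: [-0.0, 0.3, -1.0]
opening: 0.0453
[0.56713743 0.08201613]
t 4.1 row [-33.36, -0.75, 17.29] [-0.0052, 0.4187, 0.0062] q6 -1.094 F [-0.   0.3 -1. ] T [-0.059  0.035  0.008]
```

```bash
python3 -m pendant '[[[-33.4,-0.7,17.3,0,-0.419,0,3.5],[-33.4,-0.7,17.3,0,0.419,0,3.5],[-33.4,-0.7,17.3,0,0.419,0,3.5],[-33.4,-0.7,17.3,0,0.419,0,3.5],[-33.4,-0.7,17.3,0,0.419,0,3.5],[-33.4,-0.7,17.3,0,0.419,0,3.5],[-33.4,-0.7,17.3,0,0.419,0,3.5],[-33.4,-0.7,17.3,0,0.419,0,3.5],[-33.4,-0.7,17.3,0,0.419,0,3.5],[-33.4,-0.7,17.3,0,0.419,0,3.5],[-33.4,-0.7,17.3,0,0.419,0,3.5]]]'
python3 - <<'E'
from h import *
c=viewer.read_camera("wrist"); cv2.imwrite("pics/w2.png",c["image"][:,:,::-1])
P=cloud(c).reshape(-1,3); P=P[~np.isnan(P[:,0])]
a=np.radians(4.94); R=np.array([[np.cos(a),-np.sin(a)],[np.sin(a),np.cos(a)]])
h=(P[:,:2]-[.5714,.0327])@R*1000
for nm,lo,hi in(("high",.028,.042),("block",.12,.20)):
    m=(P[:,2]>lo)&(P[:,2]<hi)&(abs(h[:,0])<50)&(h[:,1]>-140)&(h[:,1]<140); d=h[m]
    print(nm,len(d),np.percentile(d,[1,50,99],axis=0).round(1).tolist() if len(d) else 0)
    print(np.histogram(d[:,1],np.arange(-20,131,3))[0].tolist())
go(.5671,.0820,.15,-np.pi/2+a)
E
```

```text
time: 5.2
tool_pos: [0.565, 0.0825, 0.1458]
tool_rot: [-1.572, -0.0, -1.486]
contact_force: [0.1, -0.8, -1.2]
opening: 0.0449
high 1713 [[-33.1, 99.9], [0.4, 115.0], [33.7, 121.7]]
[0, 0, 0, 0, 0, 0, 0, 0, 0, 0, 0, 0, 0, 0, 0, 0, 0, 0, 0, 0, 0, 0, 0, 0, 0, 0, 0, 0, 0, 0, 0, 0, 0, 0, 0, 0, 0, 0, 0, 50, 282, 355, 10, 12, 99, 408, 403, 94, 0, 0]
block 17200 [[-36.7, 29.7], [-2.9, 69.9], [31.1, 97.0]]
[0, 0, 0, 0, 0, 0, 0, 0, 0, 0, 0, 0, 0, 0, 0, 0, 446, 635, 644, 664, 815, 326, 255, 217, 158, 41, 1860, 1040, 763, 768, 799, 806, 794, 832, 829, 853, 856, 893, 1798, 108, 0, 0, 0, 0, 0, 0, 0, 0, 0, 0]
t 5.25 row [0.04, -0.4, 0.19] [0.0012, -0.0018, 0.0001] q6 -0.074 F [ 0.2  0.9 -0.8] T [-0.115 -0.005  0.007]
```

View pics/w2.png

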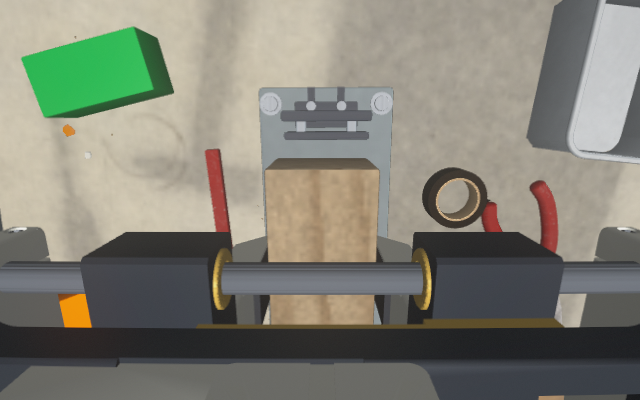

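The wrist view shows the block held squarely, with its front end at row 160 and the stop's sprung bar at row 135. I'll back off along the holder to see pad and stop together from above.

```bash
python3 -m pendant '[[[5,-3,0.2,0,0,0,3.5],[10,-5,0.2,0,0,0,3.5],[14,-5,0.2,0,0,0,3.5],[14,-5,0.2,0,0,0,3.5],[14,-5,0.2,0,0,0,3.5]]]'
python3 - <<'E'
from h import *
c=viewer.read_camera("wrist"); cv2.imwrite("pics/w3.png",c["image"][:,:,::-1])
P=cloud(c).reshape(-1,3); P=P[~np.isnan(P[:,0])]
a=np.radians(4.94); R=np.array([[np.cos(a),-np.sin(a)],[np.sin(a),np.cos(a)]])
h=(P[:,:2]-[.5714,.0327])@R*1000
m=(P[:,2]>.030)&(P[:,2]<.042)&(abs(h[:,0])<27)&(h[:,1]>-60)&(h[:,1]<140); d=h[m]
print(np.c_[np.arange(-20,130),np.histogram(d[:,1],np.arange(-20,131,1))[0]].tolist())
m=(P[:,2]>.006)&(P[:,2]<.018)&(abs(h[:,0])<65)&(h[:,1]>20)&(h[:,1]<150); d=h[m]; print("plate",np.percentile(d,[.5,99.5],axis=0))
m=(P[:,2]>.14)&(abs(h[:,0])<24); d=h[m]; print("block front",np.percentile(d[:,1],[50,98,99.5,99.9]))
s=status.observe(); print(s["tool_pos"],((s["tool_pos"][:2]-[.5714,.0327])@R*1000))
E
```

```text
time: 5.75
tool_pos: [0.579, -0.0582, 0.1964]
tool_rot: [-1.571, 0.0, -1.489]
contact_force: [-1.0, -0.1, -1.5]
opening: 0.045
[[-20, 4], [-19, 5], [-18, 8], [-17, 4], [-16, 6], [-15, 5], [-14, 7], [-13, 4], [-12, 4], [-11, 7], [-10, 15], [-9, 99], [-8, 68], [-7, 60], [-6, 60], [-5, 69], [-4, 88], [-3, 83], [-2, 63], [-1, 60], [0, 61], [1, 61], [2, 0], [3, 0], [4, 0], [5, 0], [6, 0], [7, 0], [8, 0], [9, 0], [10, 0], [11, 0], [12, 0], [13, 0], [14, 0], [15, 0], [16, 0], [17, 0], [18, 0], [19, 0], [20, 0], [21, 0], [22, 0], [23, 0], [24, 0], [25, 0], [26, 0], [27, 0], [28, 0], [29, 0], [30, 0], [31, 0], [32, 0], [33, 0], [34, 0], [35, 0], [36, 0], [37, 0], [38, 0], [39, 0], [40, 0], [41, 0], [42, 0], [43, 0], [44, 0], [45, 0], [46, 0], [47, 0], [48, 0], [49, 0], [50, 0], [51, 0], [52, 0], [53, 0], [54, 0], [55, 0], [56, 0], [57, 0], [58, 0], [59, 0], [60, 0], [61, 0], [62, 0], [63, 0], [64, 0], [65, 0], [66, 0], [67, 0], [68, 0], [69, 0], [70, 0], [71, 0], [72, 0], [73, 0], [74, 0], [75, 0], [76, 0], [77, 0], [78, 0], [79, 0], [80, 0], [81, 0], [82, 0], [83, 0], [84, 0], [85, 0], [86, 0], [87, 0], [88, 0], [89, 0], [90, 0], [91, 0], [92, 0], [93, 0], [94, 0], [95, 0], [96, 0], [97, 0], [98, 0], [99, 0], [100, 0], [101, 0], [102, 0], [103, 0], [104, 0], [105, 0], [106, 0], [107, 0], [108, 0], [109, 0], [110, 0], [111, 0], [112, 0], [113, 0], [114, 0], [115, 0], [116, 0], [117, 0], [118, 0], [119, 0], [120, 0], [121, 0], [122, 0], [123, 0], [124, 0], [125, 0], [126, 0], [127, 0], [128, 0], [129, 0]]
plate [[-53.4106064   20.25073511]
 [ 54.97358476  77.88686127]]
block front [-65.90645412 -44.61640359 -44.41534106 -44.32486675]
[ 0.57886227 -0.05673188  0.19616488] [ -0.2666468  -89.74226858]
```

View pics/w3.png

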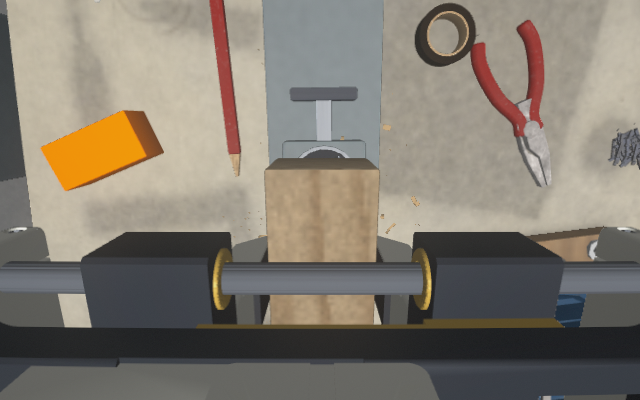

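Pad face is at +2 and the stop face at about +100 in plate coordinates, a 98 mm gap with 4 mm clearance each side. The pad shows at row 95. I'll move over the middle and lower.

```bash
python3 -c "
from h import *
go(.5678,.0834,.08,-1.4846)"
```

```text
t 5.8 row [-14.05, 11.63, 0.08] [0.001, -0.0028, -0.0009] q6 -0.313 F [-0.6 -0.4 -1.4] T [-0.101 -0.023  0.001]
```

```bash
python3 -m pendant '[[[-5,4,0.1,0,0,0,3.5],[-9.5,7,0.1,0,0,0,3.5],[-14,10,0.1,0,0,0,3.5],[-14.1,11.5,0.1,0,0,0,3.5],[-14.1,11.5,0.1,0,0,0,3.5],[-14.1,11.5,0.1,0,0,0,3.5],[-14.1,11.5,0.1,0,0,0,3.5],[-14.1,11.5,0.1,0,0,0,3.5]]]'; python3 -c "
from h import *
go(.5678,.0834,.0225,-1.4846)"
```

```text
time: 6.6
tool_pos: [0.5693, 0.0839, 0.0831]
tool_rot: [-1.568, -0.0, -1.486]
contact_force: [0.2, -0.4, -1.2]
opening: 0.0449
t 6.6 row [0.04, 6.06, -0.17] [-0.0026, -0.0014, 0.0002] q6 -0.072 F [ 0.2 -0.4 -1.2] T [-0.114  0.031  0.022]
```

```bash
python3 -m pendant '[[[0,2,-0.1,0,0,0,3.5],[0,4,-0.1,0,0,0,3.5],[0,5,-0.1,0,0,0,3.5],[0,5.5,-0.1,0,0,0,3.5],[0,5.8,-0.1,0,0,0,3.5],[0,5.8,-0.1,0,0,0,3.5]]]'; python3 - <<'E'
from h import *
go(.5678,.0834,.0215,-1.4846)
c=viewer.read_camera("side"); im=c["image"][:,:,::-1]
cv2.imwrite("pics/s2.png",cv2.resize(im[150:250,270:400],None,fx=5,fy=5,interpolation=2))
E
```

```text
time: 7.2
tool_pos: [0.5676, 0.0845, 0.0241]
tool_rot: [-1.57, 0.0, -1.485]
contact_force: [1.3, -0.7, -1.3]
opening: 0.0449
t 7.2 row [0.11, 0.26, 0.01] [-0.0008, -0.0004, -0.0] q6 -0.072 F [ 1.3 -0.7 -1.3] T [-0.073  0.064 -0.021]
```

View pics/s2.png

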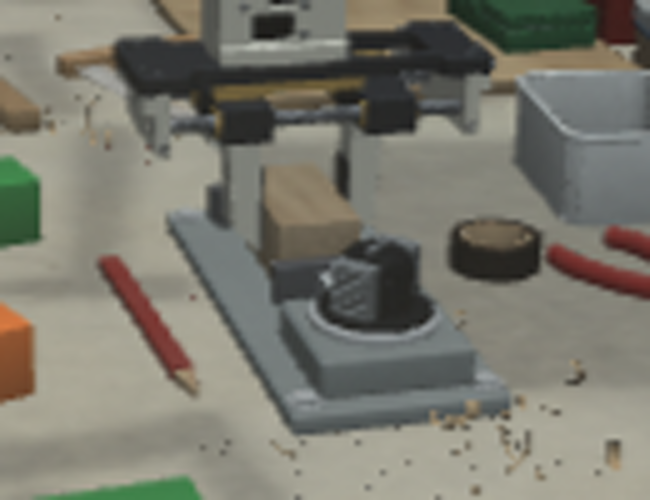

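The side view shows the block between pad (300,280) and stop (215,200). Lower the last 2–3 mm and check for contact.

```bash
python3 -m pendant '[[[0,0.15,0,0,0,0,3.5],[0,0.25,0,0,0,0,3.5],[0,0.25,0,0,0,0,3.5]]]'
```

```text
time: 7.55
tool_pos: [0.568, 0.0847, 0.0235]
tool_rot: [-1.568, -0.0, -1.484]
contact_force: [-4.1, 0.0, 12.0]
opening: 0.0449
```

Contact at 12 N, so the block is seated. Release and rise.

```bash
python3 -m pendant '[[[0,-0.1,0,0,0,0,6.6],[0,-0.1,0,0,0,0,6.6],[0,-0.1,0,0,0,0,6.6],[0,-0.1,0,0,0,0,6.6],[0,-4,0,0,0,0,6.6],[0,-9,0,0,0,0,6.6],[8,-14,0,0,0,0,6.6],[13,-18,0,0,0,0,6.6],[18,-20,0,0,0,0,6.6],[23,-20,0,0,0,0,6.6],[27,-20,0,0,0,0,6.6],[27,-20,0,0,0,0,6.6],[27,-20,0,0,0,0,6.6]]]'
python3 - <<'E'
from h import *
c=viewer.read_camera("wrist"); cv2.imwrite("pics/w4.png",c["image"][:,:,::-1])
P=cloud(c).reshape(-1,3); P=P[~np.isnan(P[:,0])]
a=np.radians(4.94); R=np.array([[np.cos(a),-np.sin(a)],[np.sin(a),np.cos(a)]])
h=(P[:,:2]-[.5714,.0327])@R*1000
def S(nm,m): d=h[m]; print(nm,len(d),np.percentile(d,[.5,50,99.5],axis=0).round(1).tolist() if len(d) else 0)
z=P[:,2]
S("block top",(z>.047)&(z<.054)&(abs(h[:,0])<40)&(h[:,1]>-20)&(h[:,1]<130))
m=(z>.047)&(z<.054)&(abs(h[:,0])<40)&(h[:,1]>-20)&(h[:,1]<130); print(cv2.minAreaRect(h[m].astype(np.float32)))
S("knob top",(z>.069)&(z<.076)&(abs(h[:,0])<30)&(h[:,1]<-50)&(h[:,1]>-120))
S("flange",(z>.0395)&(z<.044)&(abs(h[:,0])<35)&(h[:,1]<-45)&(h[:,1]>-125))
S("housing",(z>.030)&(z<.038)&(abs(h[:,0])<45)&(h[:,1]<-30)&(h[:,1]>-130))
S("pad",(z>.030)&(z<.038)&(abs(h[:,0])<27)&(h[:,1]<10)&(h[:,1]>-15))
S("stop",(z>.030)&(z<.038)&(abs(h[:,0])<27)&(h[:,1]<130)&(h[:,1]>85))
go(.579,-.0515,.15,-.785)
E
```

```text
time: 8.85
tool_pos: [0.5906, -0.1905, 0.2217]
tool_rot: [-1.569, -0.003, -1.491]
contact_force: [1.2, 0.2, 0.5]
opening: 0.066
block top 0 0
((0.0, 0.0), (0.0, 0.0), 0.0)
knob top 1656 [[-21.7, -102.7], [0.6, -82.6], [23.5, -65.8]]
flange 1130 [[-27.3, -110.5], [4.2, -93.8], [29.5, -57.1]]
housing 2811 [[-37.8, -120.8], [-1.4, -102.6], [39.6, -54.6]]
pad 0 0
stop 0 0
t 8.9 row [-13.64, 7.1, -0.02] [-0.0002, -0.7042, 0.0005] q6 -0.512 F [-0.7  0.6 -0.4] T [-0.082 -0.015 -0.016]
```

View pics/w4.png

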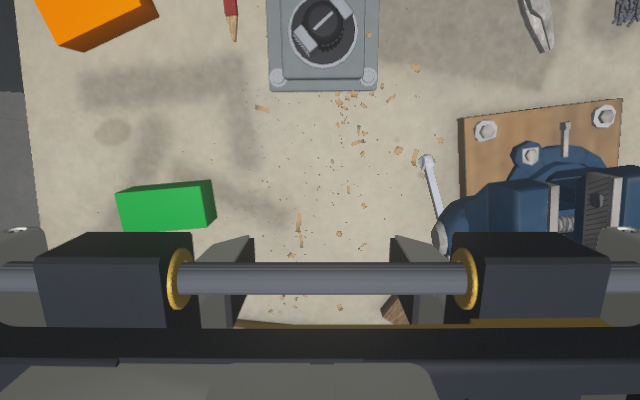

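The wrist view shows the knob at (322,27), tabs running from lower left to upper right. That puts it at (1.0, -82.2) in plate coordinates, world (0.5795, -0.0491). I'll go above it with the jaws along the tabs.

```bash
python3 -m pendant '[[[-5,3,0,0,-0.14,0,6.4],[-10,6,0,0,-0.28,0,6.4],[-13.9,9,0.05,0,-0.42,0,6.4],[-13.9,11,0.05,0,-0.56,0,6.4],[-13.9,11,0.05,0,-0.704,0,6.4],[-13.9,11,0.05,0,-0.704,0,6.4],[-13.9,11,0.05,0,-0.704,0,6.4],[-13.9,11,0.05,0,-0.704,0,6.4]]]'; python3 - <<'E'
from h import *
go(.5795,-.0491,.048,-.785)
c=viewer.read_camera("scene"); im=c["image"][:,:,::-1]
cv2.imwrite("pics/s3.png",cv2.resize(im[100:240,260:420],None,fx=4,fy=4,interpolation=2))
s=status.observe(); print(s["tool_pos"],s["tool_rot"])
E
```

```text
time: 9.7
tool_pos: [0.5794, -0.0458, 0.1119]
tool_rot: [-1.57, -0.001, -0.784]
contact_force: [-0.3, 1.0, 0.4]
opening: 0.064
t 9.7 row [0.23, 6.39, -0.23] [-0.0009, 0.0012, 0.0011] q6 -0.998 F [-0.3  1.   0.4] T [-0.059  0.    -0.028]
[ 0.57936466 -0.04599518  0.11187949] [-1.56993017e+00 -1.01824884e-03 -7.83432970e-01]
```

View pics/s3.png

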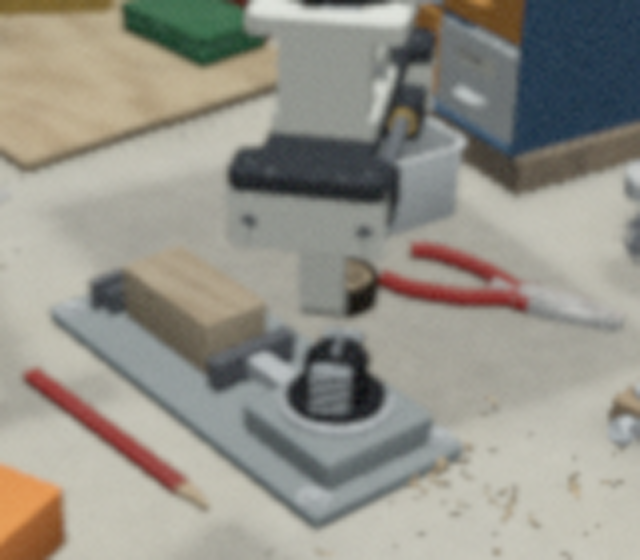

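The block lies flat in the bed between stop and pad, and the gripper is above the knob. Descend partway and re-measure.

```bash
python3 -m pendant '[[[0.2,1.5,-0.2,0,0,0,6.4],[0.2,2.5,-0.2,0,0,0,6.4],[0.2,2.5,-0.2,0,0,0,6.4],[0.2,2.5,-0.2,0,0,0,6.4]]]'; python3 - <<'E'
from h import *
go(.5795,-.0491,.047,-.785)
P0=[]
for n in ("scene","side"):
    c=viewer.read_camera(n); s=status.observe(); P0.append(s["tool_pos"])
print(np.array(P0)); go(.5795,-.0491,.047,-.785)
E
```

```text
time: 10.15
tool_pos: [0.579, -0.0487, 0.0863]
tool_rot: [-1.571, 0.0, -0.782]
contact_force: [-0.1, -0.8, -0.3]
opening: 0.0639
t 10.15 row [0.06, 3.93, 0.01] [0.0, 0.0034, -0.0003] q6 -1.005 F [-0.1 -0.8 -0.3] T [-0.079  0.041 -0.035]
[[ 0.57928748 -0.04874714  0.08660568]
 [ 0.57939929 -0.04870411  0.08678658]]
t 10.25 row [0.03, 3.98, -0.02] [-0.0006, 0.0039, 0.0008] q6 -1.005 F [ 0.4  0.7 -0. ] T [-0.071  0.043 -0.01 ]
```

```bash
python3 -m pendant '[[[0,2,0,0,0,0,6.4],[0,3.5,0,0,0,0,6.4],[0,3.9,0,0,0,0,6.4],[0,3.9,0,0,0,0,3],[0,3.9,0,0,0,0,3],[0,3.9,0,0,0,0,3],[0,3.9,0,0,0,0,3],[0,3.9,0,0,0,0,3],[0,3.9,0,0,0,0,3],[0,3.9,0,0,0,0,3]]]' 30; python3 -c "
from h import *
go(.5795,-.0491,.047,-.785)"
```

```text
time: 11.25
tool_pos: [0.5802, -0.0482, 0.0481]
tool_rot: [-1.568, -0.002, -0.781]
contact_force: [3.3, 4.6, 1.9]
opening: 0.0381
t 11.25 row [0.01, 0.11, -0.12] [-0.0024, 0.0042, 0.0019] q6 -1.006 F [3.3 4.6 1.9] T [ 0.614 -0.562  0.003]
```

Both tabs are fully in at 38 mm opening. There's about 5.7 N sideways, so I'll shift 0.8 mm along the jaws to relieve it and start turning clockwise.

```bash
python3 -m pendant '[[[0,0,0.08,0,0.0,0,3],[0,0,0.08,0,0.1,0,3],[0,0,0.08,0,0.2,0,3],[0,0,0.08,0,0.3,0,3],[0,0,0.08,0,0.4,0,3],[0,0,0.08,0,0.5,0,3],[0,0,0.08,0,0.5,0,3]]]'; python3 -c "
from h import *
go(.5795,-.0491,.047,-.785)"
```

```text
time: 11.95
tool_pos: [0.5802, -0.0482, 0.0481]
tool_rot: [-1.569, -0.001, -1.282]
contact_force: [1.7, 2.3, 5.1]
opening: 0.0383
t 11.95 row [0.07, 0.11, -0.1] [-0.0014, -0.4967, 0.0012] q6 -0.504 F [1.7 2.3 5.1] T [ 0.202 -0.214  0.073]
```

```bash
rd(){ python3 -c "
from h import *
s=status.observe();print('yaw',s['tool_rot'][2].round(3),'F',s['contact_force'].round(1),'T',s['torque'].round(3),'tz_qe',s['joint_efforts'][5].round(3))"; }
rd
python3 -m pendant '[[[0,0,0,0,0.05,0,3],[0,0,0,0,0.05,0,3]]]' >/dev/null; rd
python3 -m pendant '[[[0,0,0,0,0.05,0,3],[0,0,0,0,0.05,0,3]]]' >/dev/null; rd
python3 -m pendant '[[[0,0,0,0,0.05,0,3],[0,0,0,0,0.05,0,3]]]' >/dev/null; rd
python3 -m pendant '[[[0,0,0,0,0.05,0,3],[0,0,0,0,0.05,0,3]]]'; rd
```

```text
yaw -1.282 F [1.7 2.3 5.1] T [ 0.202 -0.214  0.073] tz_qe 1.03
yaw -1.329 F [1.6 1.5 5.3] T [ 0.262 -0.213 -0.047] tz_qe 0.402
yaw -1.379 F [1.8 2.4 5. ] T [ 0.245 -0.198 -0.027] tz_qe 0.399
yaw -1.429 F [1.5 3.  5.1] T [ 0.154 -0.129 -0.016] tz_qe 0.397
time: 12.75
tool_pos: [0.5802, -0.0482, 0.0481]
tool_rot: [-1.569, -0.0, -1.479]
contact_force: [2.4, 1.8, 5.7]
opening: 0.0385
yaw -1.479 F [2.4 1.8 5.7] T [ 0.226 -0.182 -0.063] tz_qe 0.406
```

```bash
rd(){ python3 -c "
from h import *
L=[]
s=status.observe();print('yaw',s['tool_rot'][2].round(3),'F',s['contact_force'].round(1),'T',s['torque'].round(3),'tz_qe',s['joint_efforts'][5].round(3))"; }
python3 -m pendant '[[[0,0,0,0,0.05,0,3],[0,0,0,0,0.05,0,3]]]' >/dev/null; rd
python3 -m pendant '[[[0,0,0,0,0.05,0,3],[0,0,0,0,0.05,0,3]]]' >/dev/null; rd
python3 -c "
from h import *
c=viewer.read_camera('scene'); im=c['image'][:,:,::-1]
cv2.imwrite('pics/s4.png',cv2.resize(im[150:240,260:390],None,fx=6,fy=6,interpolation=2))"
```

```text
yaw -1.529 F [1.9 1.7 4.5] T [ 0.162 -0.218  0.059] tz_qe 0.44
yaw -1.579 F [1.9 1.9 5.1] T [ 0.176 -0.119  0.027] tz_qe 0.474
```

View pics/s4.png

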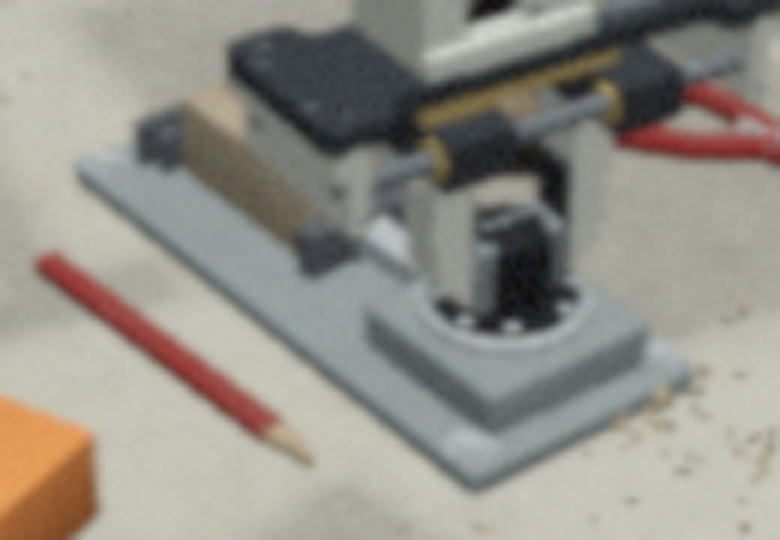

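The picture shows the block against pad (320,240) and stop (165,135). Joint 6 effort now rises 0.69 N m/rad above its 0.40 baseline, close to the 0.72 expected, which puts grip at about 6.3 N. Another 0.13 rad should reach about 14 N.

```bash
rd(){ python3 -c "
from h import *
s=status.observe();print('yaw',s['tool_rot'][2].round(3),'F',s['contact_force'].round(1),'T',s['torque'].round(3),'tz_qe',s['joint_efforts'][5].round(3))"; }
python3 -m pendant '[[[0,0,0,0,0.05,0,3],[0,0,0,0,0.05,0,3]]]' >/dev/null; rd
python3 -m pendant '[[[0,0,0,0,0.05,0,3],[0,0,0,0,0.05,0,3]]]' >/dev/null; rd
python3 -m pendant '[[[0,0,0,0,0.03,0,3],[0,0,0,0,0.03,0,3]]]'; rd
```

```text
yaw -1.629 F [0.4 1.2 5.7] T [ 0.199 -0.097  0.09 ] tz_qe 0.507
yaw -1.679 F [1.5 1.5 6.2] T [ 0.189 -0.129  0.182] tz_qe 0.542
time: 13.8
tool_pos: [0.5802, -0.0482, 0.0481]
tool_rot: [-1.569, -0.0, -1.708]
contact_force: [1.5, 1.7, 5.7]
opening: 0.0386
yaw -1.708 F [1.5 1.7 5.7] T [ 0.144 -0.094  0.113] tz_qe 0.393
```

Effort tracks 0.542 at -1.679 rad, about 12 N; the last step was smaller, so its lag offset was smaller too. The estimate at -1.708 is about 13.8 N. I'll let go and rise to check.

```bash
python3 -m pendant '[[[0,0,0,0,0,0,3],[0,0,0,0,0,0,6.4],[0,0,0,0,0,0,6.4],[0,0,0,0,0,0,6.4],[0,0,0,0,0,0,6.4],[0,0,0,0,0,0,6.4],[0,-2,0,0,0,0,6.4],[0,-6,0,0,0,0,6.4],[0,-11,0,0,0,0,6.4],[6,-14,0,0,0,0,6.4],[11,-15,0,0,0,0,6.4],[15,-15,0,0,0,0,6.4],[15,-15,0,0,0,0,6.4],[15,-15,0,0,0,0,6.4]]]'
python3 - <<'E'
from h import *
c=viewer.read_camera("scene"); P=cloud(c).reshape(-1,3); P=P[~np.isnan(P[:,0])]; im=c["image"][:,:,::-1]
cv2.imwrite("pics/s5.png",cv2.resize(im[150:240,260:390],None,fx=6,fy=6,interpolation=2))
a=np.radians(4.94); R=np.array([[np.cos(a),-np.sin(a)],[np.sin(a),np.cos(a)]])
h=(P[:,:2]-[.5714,.0327])@R*1000; z=P[:,2]
m=(z>.046)&(z<.056)&(abs(h[:,0])<35)&(h[:,1]>-5)&(h[:,1]<115); print("block",np.median(z[m]),cv2.minAreaRect(h[m].astype(np.float32)))
m=(z>.060)&(z<.08)&(abs(h[:,0])<40)&(h[:,1]<-50)&(h[:,1]>-125); print("knob/tabs",cv2.minAreaRect(h[m].astype(np.float32)))
m=(z>.03)&(z<.04)&(abs(h[:,0])<29)&(h[:,1]>-12)&(h[:,1]<30); print("pad y",np.percentile(h[m,1],[1,50,99]))
E
```

```text
time: 15.2
tool_pos: [0.558, -0.1981, 0.1968]
tool_rot: [-1.572, 0.0, -1.714]
contact_force: [0.5, 0.9, 0.7]
opening: 0.0641
block 0.049013051319173835 ((0.4308586120605469, 56.320960998535156), (90.81661987304688, 45.40243911743164), 88.9976806640625)
knob/tabs ((-0.12715530395507812, -84.69773864746094), (30.872289657592773, 49.077430725097656), 79.33915710449219)
pad y [-6.22907002  8.75173627 29.25692058]
```

View pics/s5.png

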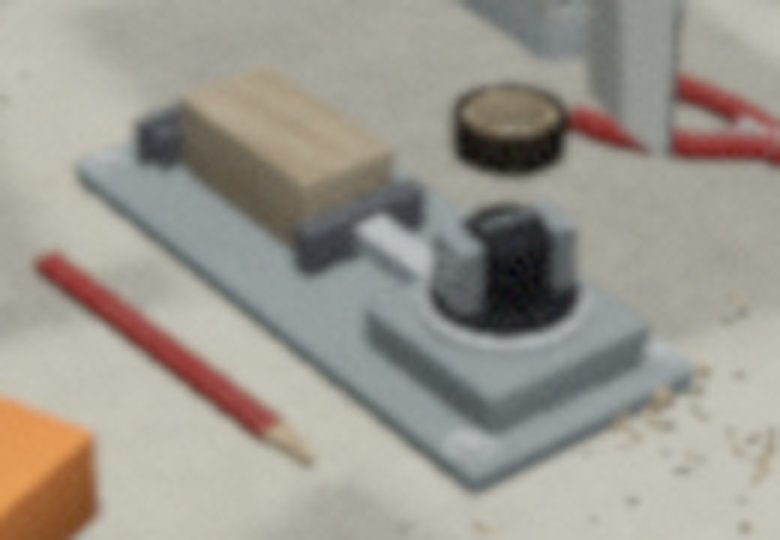

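The picture shows both tabs back out at (460,270) and (560,245), measured 49 mm across, and the block flat between pad and stop. The robot is clear, so I'm handing in.

```bash
python3 -c "
from cell import robot
print(robot.hand_in())"
```

```text
the job is handed in; nothing more can be done
None
```

The wood block is in the holder, gripped at an estimated 14 N. The knob is locked, and I handed the job in at about 15 s of robot time. I laid the block lengthwise between the stop and the pad, pinched both tabs, and turned the knob about 0.93 rad clockwise. Then I let go and backed the arm clear.

**Grip force:** this is inferred, not measured directly. The resistance started to rise at about 0.7 rad and then climbed at 0.69 N m per rad, close to the 0.72 expected. That gives about 13.8 N.

**Last checks:**
- **Tabs:** they are back out, 49 mm across (48 mm expected).
- **Block:** it lies flat, with its top at 49 mm (50 mm expected), squarely between pad and stop.
- **Robot:** it was about 0.15 m clear of the holder and not touching anything.

**Two checks disagreed slightly:**
- **Knob angle:** the final scene image gave about 0.89 rad, against 0.93 from the wrist. That is within measuring noise; if the image is right, the grip is nearer 11–12 N, still within limits.
- **Joint 6 effort:** it dropped from 0.542 to 0.393 N m on the last step. I put this down to the smaller step (0.03 rad instead of 0.05) and did not test it separately.

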